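Mark the depth of a blind bore with a sliding-ring gauge

ROBOT

A 6-joint arm with a two-finger parallel gripper is mounted at the origin on a cart in front of the work surface, level with it; the furniture and walls round the work are solid. World frame = base frame: x ahead of the robot, y to its left, z up, the work surface at z = 0. Lengths are in m, angles in rad, forces in N, time in s.
With the tool pointing down it reaches from about 0.35 to 0.775 m from the base axis. Payload 5.5 kg.
Tool frame: the origin (TCP) lies at the very end of the fingers, on their centre line; the grasp point (between the pads) lies env.hold_point_z behind it (env.hold_point_z is the distance from the TCP to the grasp point, in m); z points along the fingers, y is the line along which they close (so a half turn about z gives the same grasp; the last joint's range is limited). The gripper opens to 85 mm and grips with 20 to 120 N. Pads are 22 mm wide; open, the fingers measure 114 mm over their backs; the gripper's body (76 mm by 85 mm) begins 54 mm behind the grasp point. The pads swing forward as they close: fully open they stand 13 mm farther back than shut.
Start: joints at [1.06, 0.313, 0.046, 1.304, 0, 1.431], TCP at [0.208, 0.536, 0.231] pointing down, gripper open.
Joint ranges: [-2.76, 2.76], [-0.86, 1.69], [-1.03, 1.26], [-2.2, 2.34], [-1.47, 1.5], [-3.14, 3.14]. Speed limits (rad/s): [2.57, 2.57, 3.14, 3.14, 3.14, 3.14].

INTERFACE

Orientations are given as a unit quaternion [w, x, y, z].
In Python, from workcell import env gives the robot as it stands.
- The arm moves only by the tool carry_out, never from a script. Its argument "steps" is a list of rows, each a list of 3 entries, a list of its own where there are three numbers: the turn, a rotation vector about the tool's x, y, z in degrees, then the shift along the tool's x, y, z in cm, then the closure in counts, from 0 (fully open) to 255 (shut). A call has exactly 8 rows; each row is the pose to reach, as a shift and turn from the pose commanded when the call began, along the tool's axes at that moment; what a row does not reach only later rows make up. A row lasts 1/8 s, in which the tool goes at most 62.5 mm and 10.7 degrees, less where a joint would pass 70% of its speed; a pose out of reach is approached as far as the arm can. A call with a gripper value outside its range is refused whole. The fingers move at their own pace and stop on an object; "force" is the grip in N (left out, the last holds). Time passes only in rows, so rows that repeat a pose let the fingers close, or fill a call up. It gives the time, the measured TCP pose, the force, the opening and the grip force at its end, in the units of the state.
- env.get_state(): the state, without advancing time (a new reading comes with each control period).
- env.read_camera(name): name is "scene" or "top"; returns (picture, depth): 384x512x3 uint8, red, green, blue; 384x512 float32, m along the optical axis (not along the pixel's ray), 0 where there is no reading.
- env.get_calibration(name): a dict with "fx", "fy", "cx", "cy" (pixels), "origin" and "orientation" of the camera in the world. Camera axes: x right, y up, looking along -z (the intrinsics and any distortion apply to the point x, -y, -z); pixel columns grow to the right and rows downward; lengths in m; the calibration is good to about 2 mm. A picture is of the moment at which its call begins. get_calibration takes no time and is no camera call.
- env.hand_in(): hands the job in; it is judged then, once.
The state is a dict: "clock": time; "joint_pos": joint angles; "qvel": joint speeds; "tau": joint torques, N m; "tcp_pos": TCP position; "orientation": TCP orientation; "wrist_force": force on the tool from outside, world axes, zero at the start; "ft_torque": the same for the moment, N m; "finger_gap": finger opening in m; "grip_force": force on a finger pad.
Only numpy, scipy, OpenCV 4.12 (cv2) and the standard library are available. Lean on these libraries where they do the work, as an engineer would, in place of code of your own. Each camera call takes 0.05 s, during which the arm holds its last target. There are 200 camera calls.

TASK

Take the depth gauge out of its stand and lower it into the wide bore of the aluminium block, pushing on gently against the drag of its marker ring (never more than about 20 N) until the rod is felt to bottom out, so that the ring has been pushed up the rod to mark the depth. Then draw the gauge out and put it back upright in the stand's socket and let go, without touching the ring or knocking the things standing around.

Things in the scene. Friction and masses are not known exactly. Their poses are not given: they have to be found in the camera images.
- gauge: Steel depth gauge, loose, standing upright in the stand at the start, 0.12 kg in all. Origin: centre of the flat end of its nose (the lowest point); z runs up along the rod. Nose 6 mm in diameter from 0 to 3 mm, then a cone widening to 10 mm from 3 to 10 mm, rod 10 mm in diameter from 10 to 80 mm, round dark steel grip 16 mm in diameter from 80 to 112 mm (the top). Grasp it by this grip. It is round: its yaw does not matter.
- gauge_tip: The nose of the gauge (its lowest 3 mm), fixed to it; same origin and axes as the gauge. It is thinner than the rod, so inside the bore it meets only the bore's floor.
- marker_ring: Black ring round the gauge's rod, 26 mm in diameter, 8 mm high. Origin: centre of its underside; z up along the rod. It slides along the rod with a stiff drag of about 4.5 N and stays where it is pushed; with a load of more than 4.5 N on the gauge it just slides on; its underside starts 20 to 24 mm above the nose's end and can go up to 68 mm. Wider than the bore: when the gauge goes down into the bore the block's top stops the ring and it is pushed up the rod.
- block: Fixed block of bare aluminium, 70 (x) x 60 (y) x 64 (z) mm, on a foot plate 70 x 110 x 8 mm with two bolts. Origin: centre of its underside. In its top are a wide bore and a narrow hole (6.4 mm, 21 mm to -x and 16 mm to +y of the middle; the gauge does not fit it).
- block_hole0 (a point): Centre of the mouth of the block's wide bore, level with the block's top (64 mm above the bench). The bore is vertical, 11.4 mm in diameter with a 2.5 mm chamfer, and blind; its depth is unknown, somewhere from 30 to 46 mm, and differs each time. Its floor is rigid.
- stand: Fixed grey plastic gauge stand, 64 x 64 x 22 mm, with one socket in the middle of its top. Origin: centre of its underside.
- stand_hole0 (a point): Centre of the mouth of the stand's socket, level with the stand's top (22 mm above the bench). The socket is 12 mm in diameter, 16 mm deep, with a 2 mm chamfer; the gauge's nose rests on its floor.
- relay: Bystander: upright relay, 22 x 28 x 40 mm, grey with black top. Origin: centre of its underside. Leave it alone.
- flux_tub: Bystander: round white tub with a red cap, 48 mm in diameter, 27 mm high. Origin: centre of its underside. Leave it alone.
- solder_spool: Bystander: spool of solder wire, 60 mm in diameter, 38 mm high. Origin: centre of its underside. Leave it alone.

How it is judged:
On the way:
1. the gauge is bottomed out in the wide bore: its nose presses on the bore's floor with more than 4 N while the ring lies on the block's top (horizontal distance between gauge_tip and block_hole0 below 0.004 m and z of gauge_tip in the frame of block_hole0 below -0.027 m and z of marker_ring in the frame of block_hole0 below 0.002 m and contact force between gauge_tip and block above 4 N), for 0.2 s.
At the end, for the whole second after the job is handed in: The gauge stands released and at rest in the stand's socket (nose more than 12 mm below the mouth, within 5 mm of its axis, leaning less than 0.25 rad), its ring still up the rod where the block left it (more than 28 mm from the nose's end) (horizontal distance between gauge_tip and stand_hole0 below 0.005 m and z of gauge_tip in the frame of stand_hole0 below -0.012 m and angle between gauge's own z axis and vertical below 0.25 rad and distance between marker_ring and gauge_tip above 0.028 m and linear speed of gauge below 0.02 m/s); the robot touches nothing.
It fails at once if the gauge is pressed on the block with more than 32 N (contact force between gauge and block above 32 N).
It fails at once if the marker ring is pushed by the gripper or the stand (contact force between any of the fingers, the arm, stand and marker_ring above 1 N).
It fails at once if a bystander is moved more than 20 mm (distance of any of relay, flux_tub, solder_spool from where it was at the start of the episode above 0.02 m).
It also fails if it takes over 72 s, if anything falls off the work surface, if the arm or the gripper's body presses on something with over 40 N, if the wrist force passes 120 N, or if a joint passes its speed limit or range.

## Working session

There is one attempt and no reset: what is moved stays moved. The work goes in short steps, Python scripts to look and compute and a tool call to move; the robot and the scene stay as the last step left them, time stands still between calls to the robot, and variables do not carry over. Pictures are saved under pics/ and viewed, at most 10 in all, crops included, and the job is handed in when it is done.

Besides the shell and the picture viewer there is one more tool, called after "Call:" in YAML: its name, and indented under it one key for each argument. carry_out: Moves the arm, as the interface text tells. Its arguments: {"type":"object","properties":{"steps":{"type":"array","items":{"type":"array"}},"force":{"type":"number"}},"required":["steps"]}

```bash
mkdir -p pics; ls
python3 - <<'E'
from workcell import env
import cv2,numpy as np
print(env.get_state(), env.hold_point_z)
for n in("scene","top"):
    p,d=env.read_camera(n); cv2.imwrite(f"pics/{n}0.png",p[:,:,::-1]); np.savez(f"/tmp/{n}0.npz",p=p,d=d)
    print(n,env.get_calibration(n))
E
```

```text
pics
{'clock': 0.0, 'joint_pos': array([1.06039641e+00, 3.14001933e-01, 4.49324768e-02, 1.30359682e+00,
       1.86051037e-05, 1.43119226e+00]), 'qvel': array([-2.16965204e-04,  1.15489896e-03, -1.08063053e-03,  1.39323552e-03,
       -9.24416450e-04, -1.70674776e-05]), 'tau': array([ 6.60348951e-05, -4.80626321e+01,  2.98532993e+01,  1.95262913e-02,
       -2.96486462e-05, -5.70678907e-06]), 'tcp_pos': array([0.20809905, 0.53545179, 0.23038899]), 'orientation': array([-3.07362405e-04,  1.84337582e-01,  9.82862545e-01, -8.83056807e-04]), 'wrist_force': array([0.12094981, 0.44195624, 0.48701249]), 'ft_torque': array([-0.00821073,  0.00292861, -0.06718437]), 'grip_force': 0.0, 'finger_gap': 0.08584255510029794} 0.0187
scene {'fx': 393.2682569701338, 'fy': 393.2682569701338, 'cx': 257.76015798304053, 'cy': 189.59372811125638, 'origin': array([-0.0216284 ,  0.46320643,  0.50242116]), 'orientation': array([-0.3191626 , -0.19814689,  0.46925769,  0.79916848])}
top {'fx': 438.96688635270954, 'fy': 438.96688635270954, 'cx': 250.98395699139328, 'cy': 194.07048452894017, 'origin': array([ 0.43239957, -0.11412448,  1.15268425]), 'orientation': array([ 0.70862665,  0.03622978, -0.03259105, -0.70389878])}
```

View pics/scene0.png

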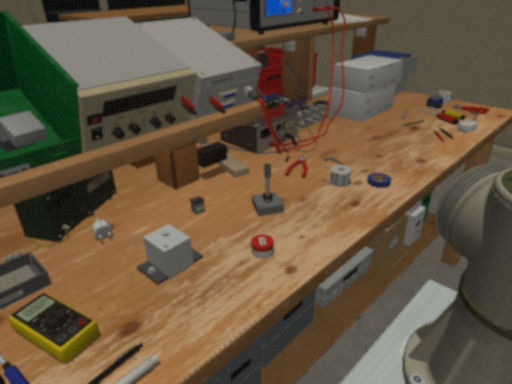

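View pics/top0.png

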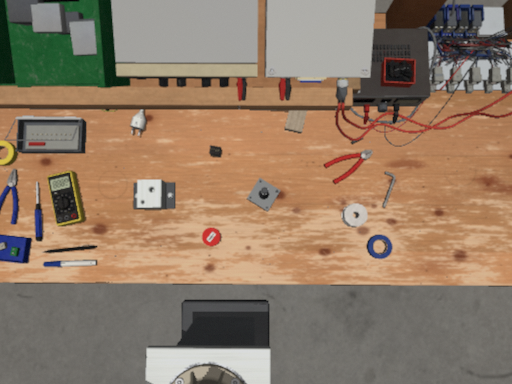

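The scene view shows the block at (168,250), the stand with the gauge at (267,203), the relay at (197,205), the tub at (262,245) and the spool at (340,175). In the top view the block is at (149,194), the stand at (264,194), the relay at (215,152), the tub at (211,237) and the spool at (355,215). Next I'll take enlarged crops.

```bash
cat > h.py <<'E'
from workcell import env
import cv2,numpy as np
from scipy.spatial.transform import Rotation as R
def rot(q): return R.from_quat([q[1],q[2],q[3],q[0]])
def ray(n,u,v,z):
    c=env.get_calibration(n); d=rot(c["orientation"]).apply([(u-c["cx"])/c["fx"],-(v-c["cy"])/c["fy"],-1]); o=c["origin"]
    return o+d*(z-o[2])/d[2]
def proj(n,P):
    c=env.get_calibration(n); p=rot(c["orientation"]).inv().apply(np.array(P)-c["origin"])
    return c["cx"]-c["fx"]*p[0]/p[2], c["cy"]+c["fy"]*p[1]/p[2]
E
python3 - <<'E'
from h import *
t=np.load('/tmp/top0.npz');s=np.load('/tmp/scene0.npz')
def crop(p,x,y,w=50,h=36,k=8): return cv2.resize(p[y:y+h,x:x+w,::-1],None,fx=k,fy=k,interpolation=cv2.INTER_CUBIC)
a=np.hstack([crop(t['p'],130,176),crop(t['p'],239,176)])
b=np.hstack([crop(s['p'],138,222,70,52,5.714),crop(s['p'],242,158,70,60,5.714)[:297]])
b=b[:297]
cv2.imwrite('pics/c1.png',np.vstack([a,cv2.resize(b,(800,297))]))
print({k:env.get_calibration(k).keys() for k in("top","scene")})
for n,u,v,z in[("top",149,194,.064),("scene",168,235,.064),("top",264,194,.134),("top",264,194,.022),("scene",267,167,.118),("scene",267,203,.022)]: print(n,z,ray(n,u,v,z).round(4))
E
```

```text
{'top': dict_keys(['fx', 'fy', 'cx', 'cy', 'origin', 'orientation']), 'scene': dict_keys(['fx', 'fy', 'cx', 'cy', 'origin', 'orientation'])}
top 0.064 [0.5373 0.1463 0.064 ]
scene 0.064 [0.5413 0.1421 0.064 ]
top 0.134 [ 0.5322 -0.1389  0.134 ]
top 0.022 [ 0.5432 -0.1416  0.022 ]
scene 0.118 [ 0.5294 -0.1256  0.118 ]
scene 0.022 [ 0.5311 -0.1266  0.022 ]
```

View pics/c1.png

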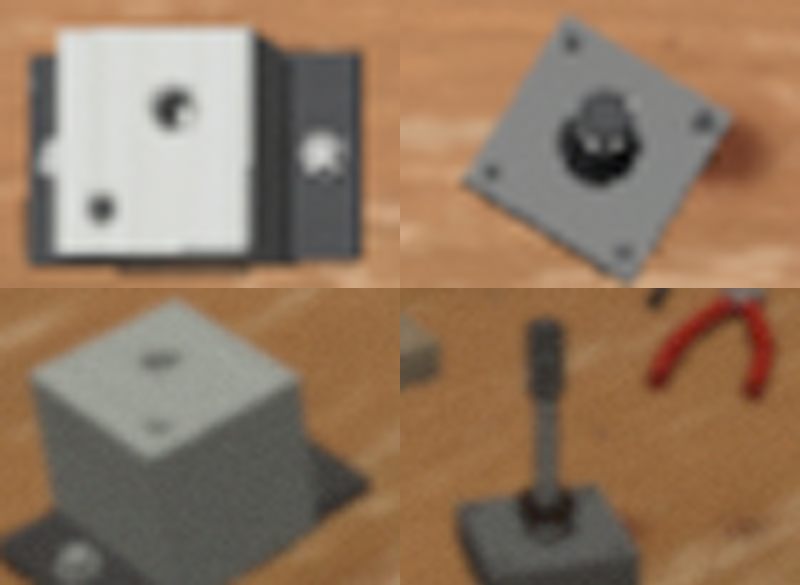

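Block crop: the wide bore is at top-view (151.2,189.2) and scene (165.5,234.1), with the narrow hole at (142.3,201.5). Stand crop: the grip top is at top-view (263.8,189.5), the stand centre at (263.4,194.2), and the grip top in the scene view at about (267,164.5).

Run:
```python
from h import *
for l,n,u,v,z in[("bore","top",151.2,189.2,.064),("bore","scene",165.5,234.1,.064),("small","top",142.3,201.5,.064),("grip","top",263.8,189.5,.118),("grip","scene",267,164.5,.118),("stand","top",263.4,194.2,.022),
 ("relay","top",215,152,.04),("tub","top",211,237,.027)]: print(l,n,z,ray(n,u,v,z).round(4))
for q in ((568,15),(733,118),(632,283),(463,182)): print(ray("top",239+(q[0]-400)/8-.45,176+q[1]/8-.45,.022).round(4))
# scene depth at the grip
s=np.load('/tmp/scene0.npz');t=np.load('/tmp/top0.npz')
print(s['d'][160:185:3,262:273].round(3)); print(t['d'][186:200:2,258:270].round(3))
print(rot(env.get_state()["orientation"]).as_matrix().round(3))
```

```text
bore top 0.064 [0.5493 0.1411 0.064 ]
bore scene 0.064 [0.5474 0.1437 0.064 ]
small top 0.064 [0.5184 0.1624 0.064 ]
grip top 0.118 [ 0.5445 -0.1387  0.118 ]
grip scene 0.118 [ 0.5385 -0.1354  0.118 ]
stand top 0.022 [ 0.5427 -0.14    0.022 ]
relay top 0.04 [ 0.6492 -0.0147  0.04  ]
tub top 0.027 [ 0.4315 -0.0066  0.027 ]
[ 0.5864 -0.1299  0.022 ]
[ 0.5531 -0.1834  0.022 ]
[ 0.4994 -0.1509  0.022 ]
[ 0.5318 -0.0962  0.022 ]
[[1.213 1.209 1.209 1.206 1.211 1.213 1.209 1.209 1.21  1.208 1.207]
 [1.187 1.192 1.191 0.911 0.909 0.909 0.91  0.908 1.191 1.189 1.191]
 [1.171 1.171 0.905 0.904 0.907 0.903 0.904 0.906 0.911 1.17  1.172]
 [1.154 1.155 0.909 0.909 0.906 0.904 0.91  0.908 0.913 1.149 1.152]
 [1.137 1.14  0.911 0.912 0.908 0.908 0.91  0.916 0.919 1.134 1.131]
 [1.117 1.121 0.92  0.914 0.913 0.914 0.916 0.917 0.919 1.116 1.116]
 [1.104 1.102 1.104 0.924 0.922 0.921 0.92  1.099 1.106 1.103 1.103]
 [1.085 1.087 1.088 0.927 0.924 0.926 0.924 1.084 1.085 1.086 1.089]
 [1.07  1.075 1.07  0.931 0.93  0.933 0.928 1.07  1.073 1.07  1.07 ]]
[[1.138 1.144 1.138 1.142 1.14  1.138 1.136 1.139 1.135 1.138 1.136 1.134]
 [1.137 1.139 1.14  1.137 1.04  1.046 1.042 1.039 1.14  1.138 1.141 1.135]
 [1.138 1.139 1.125 1.043 1.042 1.041 1.042 1.038 1.045 1.049 1.138 1.133]
 [1.136 1.124 1.121 1.043 1.041 1.041 0.    1.044 1.039 1.123 1.138 1.141]
 [1.125 1.118 1.123 1.123 1.055 1.046 1.047 1.05  1.121 1.116 1.136 1.135]
 [1.135 1.125 1.122 1.119 1.122 1.12  1.118 1.122 1.121 1.118 1.136 1.134]
 [1.137 1.135 1.131 1.122 1.122 1.117 1.122 1.123 1.136 1.135 1.134 1.138]]
[[-0.932  0.362 -0.001]
 [ 0.362  0.932 -0.001]
 [ 0.    -0.002 -1.   ]]
```

Call:
carry_out:
  steps:
    - [[0,0,0],[-3,-3,0],0]
    - [[0,0,0],[-8,-7.5,0],0]
    - [[0,0,0],[-12.5,-11.5,0],0]
    - [[0,0,0],[-17,-15.5,0],0]
    - [[0,0,0],[-21,-19.2,0],0]
    - [[0,0,0],[-25,-23,0],0]
    - [[0,0,0],[-29,-26.7,0],0]
    - [[0,0,0],[-33,-30,0],0]
  force: 60

```text
clock: 1.1
tcp_pos: [0.4075, 0.135, 0.2312]
orientation: [-0.0, 0.184, 0.983, 0.0]
wrist_force: [0.4, 1.8, -0.1]
finger_gap: 0.0852
grip_force: 0.0
```

Call:
carry_out:
  steps:
    - [[0,0,0],[-4,-3.7,0],0]
    - [[0,0,0],[-8,-7.4,0],0]
    - [[0,0,0],[-12,-11,0],0]
    - [[0,0,0],[-16,-14.5,1],0]
    - [[0,0,0],[-19.5,-17.5,2],0]
    - [[0,0,0],[-21.5,-19.7,3],0]
    - [[0,0,0],[-22.7,-20.7,4],0]
    - [[0,0,0],[-22.7,-20.7,4.5],0]

```text
clock: 2.1
tcp_pos: [0.5435, -0.1386, 0.1851]
orientation: [-0.001, 0.185, 0.983, 0.0]
wrist_force: [0.5, 0.7, -0.0]
finger_gap: 0.085
grip_force: 0.0
```

```bash
cat > look.py <<'E'
from h import *
import sys
def off(target):
    s=env.get_state(); M=rot(s["orientation"])
    print("t",round(s["clock"],2),"tcp",s["tcp_pos"].round(4),"tilt",M.as_matrix()[:,2].round(4),"F",s["wrist_force"].round(2),"gap",round(s["finger_gap"],4),"gf",s["grip_force"])
    print("shift cm",(M.inv().apply(np.array(target)-s["tcp_pos"])*100).round(2), "q",s["joint_pos"].round(2))
def both(name,box_t,box_s):
    out=[]
    for n,(x,y,w,h) in(("top",box_t),("scene",box_s)):
        p,d=env.read_camera(n); np.savez(f"/tmp/{n}_{name}.npz",p=p,d=d)
        out.append(cv2.resize(p[y:y+h,x:x+w,::-1],(400,int(400*h/w)),interpolation=cv2.INTER_CUBIC))
    H=min(o.shape[0] for o in out); cv2.imwrite(f"pics/{name}.png",np.hstack([o[:H] for o in out]))
E
python3 - <<'E'
from look import *
off([.5435,-.139,.085])
both("c2",(224,150,80,80),(227,110,80,100))
E
```

```text
t 2.1 tcp [ 0.5435 -0.1386  0.1851] tilt [-0.0015  0.001  -1.    ] F [ 0.48  0.67 -0.02] gap 0.085 gf 0.0
shift cm [-0.03 -0.04 10.01] q [-0.39  0.3  -0.08  1.19  0.   -0.02]
```

View pics/c2.png

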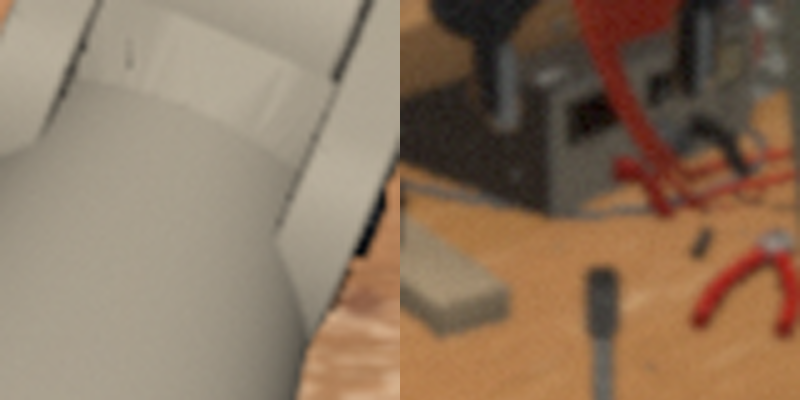

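The fingers (scene, at about x=500 and x=700 in the crop) straddle the grip at (600,300). I'll go down and grasp.

Call:
carry_out:
  steps:
    - [[0,0,0],[0,-0.05,2],0]
    - [[0,0,0],[0,-0.05,4],0]
    - [[0,0,0],[0,-0.05,6],0]
    - [[0,0,0],[0,-0.05,8],0]
    - [[0,0,0],[0,-0.05,9.4],0]
    - [[0,0,0],[0,-0.05,10],0]
    - [[0,0,0],[0,-0.05,10],0]
    - [[0,0,0],[0,-0.05,10],60]
  force: 50

```text
clock: 3.2
tcp_pos: [0.5442, -0.139, 0.087]
orientation: [0.001, 0.184, 0.983, -0.0]
wrist_force: [-0.3, 0.3, -0.1]
finger_gap: 0.0698
grip_force: 0.0
```

Call:
carry_out:
  steps:
    - [[0,0,0],[0,0,0],120]
    - [[0,0,0],[0,0,0],180]
    - [[0,0,0],[0,0,0],220]
    - [[0,0,0],[0,0,0],255]
    - [[0,0,0],[0,0,0],255]
    - [[0,0,0],[0,0,0],255]
    - [[0,0,0],[0,0,0],255]
    - [[0,0,0],[0,0,0],255]

```text
clock: 4.2
tcp_pos: [0.5438, -0.1391, 0.0865]
orientation: [0.0, 0.184, 0.983, -0.0]
wrist_force: [0.2, -1.1, 3.6]
finger_gap: 0.0142
grip_force: 48.9
```

Run:
```python
from look import *
off([.549,.1415,.18])
both("c3",(224,150,80,80),(227,130,80,80))
```

```text
t 4.2 tcp [ 0.5438 -0.1391  0.0865] tilt [ 4.e-04 -3.e-04 -1.e+00] F [ 0.17 -1.06  3.65] gap 0.0142 gf 48.92043884145096
shift cm [ 9.68 26.33 -9.36] q [-0.39  0.37 -0.24  0.96 -0.   -0.02]
```

View pics/c3.png

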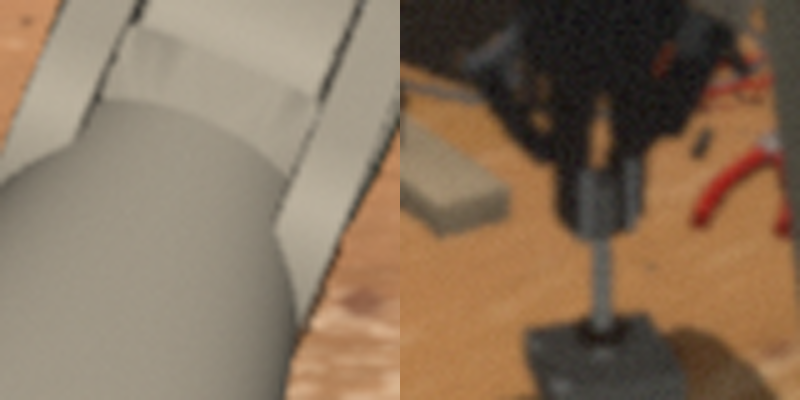

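The gauge is gripped (crop at about (600,200)) and upright. Next I'll lift it and carry it over the bore.

Call:
carry_out:
  steps:
    - [[0,0,0],[0,0,-0.5],255]
    - [[0,0,0],[0,0,-1.5],255]
    - [[0,0,0],[0,0,-3],255]
    - [[0,0,0],[0,0,-5],255]
    - [[0,0,0],[0,0,-7],255]
    - [[0,0,0],[0,0,-9],255]
    - [[0,0,0],[0.5,1.3,-10],255]
    - [[0,0,0],[1.2,3.3,-10],255]

```text
clock: 5.3
tcp_pos: [0.5449, -0.1029, 0.1872]
orientation: [0.001, 0.185, 0.983, 0.0]
wrist_force: [-1.0, 0.4, -1.3]
finger_gap: 0.014
grip_force: 48.7
```

Call:
carry_out:
  steps:
    - [[0,0,0],[1.1,3,0],255]
    - [[0,0,0],[2.4,6.5,0],255]
    - [[0,0,0],[3.7,10,0],255]
    - [[0,0,0],[5,13.5,0],255]
    - [[0,0,0],[6.3,17,0],255]
    - [[0,0,0],[7.5,20.3,0],255]
    - [[0,0,0],[8.2,22.3,0],255]
    - [[0,0,0],[8.5,23,0],255]

```text
clock: 6.3
tcp_pos: [0.5471, 0.1438, 0.1853]
orientation: [-0.001, 0.183, 0.983, -0.0]
wrist_force: [0.5, -0.1, -1.2]
finger_gap: 0.0142
grip_force: 48.8
```

Run:
```python
from look import *
s=env.get_state()["tcp_pos"]
off([.549,.1415,.18])
both("c4",(116,150,80,80),(130,165,80,80))
print("expected nose px",proj("scene",s-[0,0,.0805]),"bore",proj("scene",[.549,.1415,.064]))
```

```text
t 6.3 tcp [0.5471 0.1438 0.1853] tilt [-1.9e-03  2.0e-04 -1.0e+00] F [ 0.46 -0.11 -1.22] gap 0.0142 gf 48.75412196852267
shift cm [-0.26 -0.15  0.53] q [ 0.11  0.31 -0.07  1.19  0.    0.48]
expected nose px (np.float64(162.71913873182186), np.float64(216.3662600198796)) bore (np.float64(165.9809211832254), np.float64(233.3030578791826))
```

View pics/c4.png

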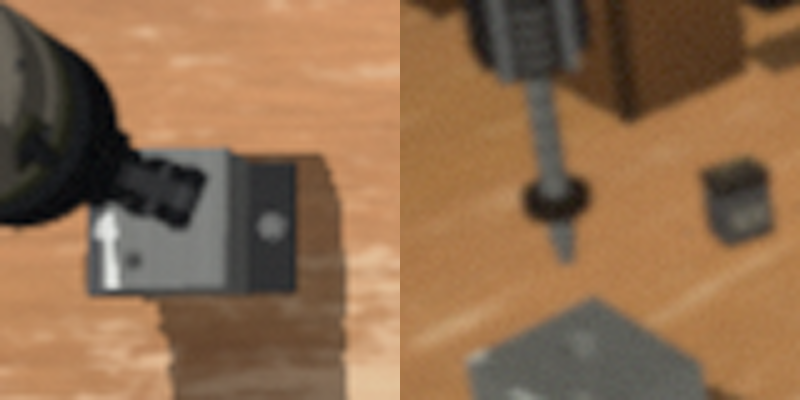

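The nose is at scene (163.2,217.0), within a pixel of where I predicted, so the grasp geometry is right. The ring sits low on the rod. I'll correct by a couple of mm and descend.

Call:
carry_out:
  steps:
    - [[0,0,0],[-0.2,-0.1,0.5],255]
    - [[0,0,0],[-0.2,-0.1,1.2],255]
    - [[0,0,0],[-0.2,-0.1,1.9],255]
    - [[0,0,0],[-0.2,-0.1,2.6],255]
    - [[0,0,0],[-0.2,-0.1,3.2],255]
    - [[0,0,0],[-0.2,-0.1,3.5],255]
    - [[0,0,0],[-0.2,-0.1,3.7],255]
    - [[0,0,0],[-0.2,-0.1,3.7],255]

```text
clock: 7.4
tcp_pos: [0.5501, 0.1398, 0.1493]
orientation: [0.0, 0.184, 0.983, 0.0]
wrist_force: [-0.2, 0.5, -0.4]
finger_gap: 0.0141
grip_force: 48.8
```

Run:
```python
from look import *
s=env.get_state()["tcp_pos"]
off([.5487,.1425,.1445])
both("c5",(131,165,50,50),(145,200,50,50))
print("expected nose px",proj("scene",s-[0,0,.0805]),"bore",proj("scene",[.5487,.1425,.064]))
```

```text
t 7.4 tcp [0.5501 0.1398 0.1493] tilt [ 1.e-04  1.e-04 -1.e+00] F [-0.23  0.53 -0.43] gap 0.0141 gf 48.772609408479184
shift cm [0.22 0.2  0.48] q [ 0.11  0.34 -0.13  1.11  0.    0.48]
expected nose px (np.float64(166.08073454603817), np.float64(230.67325012591323)) bore (np.float64(165.63558372606138), np.float64(233.58315410022163))
```

View pics/c5.png

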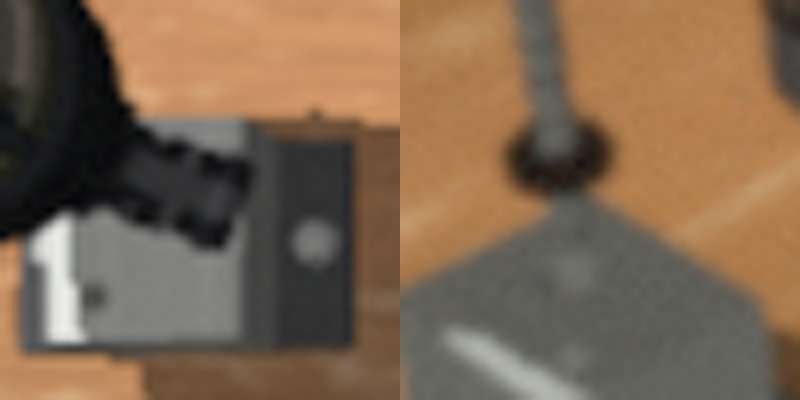

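The nose is just above the mouth; the mouth is seen at about scene (166,233). The earlier reading still lagged, so I'll undo about 2 mm of the correction and enter slowly.

Call:
carry_out:
  steps:
    - [[0,0,0],[0.2,0.15,0],255]
    - [[0,0,0],[0.2,0.15,0.2],255]
    - [[0,0,0],[0.2,0.15,0.4],255]
    - [[0,0,0],[0.2,0.15,0.5],255]
    - [[0,0,0],[0.2,0.15,0.6],255]
    - [[0,0,0],[0.2,0.15,0.7],255]
    - [[0,0,0],[0.2,0.15,0.8],255]
    - [[0,0,0],[0.2,0.15,0.8],255]

```text
clock: 8.5
tcp_pos: [0.5486, 0.1418, 0.1412]
orientation: [-0.0, 0.184, 0.983, 0.0]
wrist_force: [-0.1, 0.6, -1.0]
finger_gap: 0.0141
grip_force: 48.8
```

Call:
carry_out:
  steps:
    - [[0,0,0],[0,0,0.1],255]
    - [[0,0,0],[0,0,0.2],255]
    - [[0,0,0],[0,0,0.3],255]
    - [[0,0,0],[0,0,0.4],255]
    - [[0,0,0],[0,0,0.5],255]
    - [[0,0,0],[0,0,0.6],255]
    - [[0,0,0],[0,0,0.6],255]
    - [[0,0,0],[0,0,0.6],255]

```text
clock: 9.5
tcp_pos: [0.5488, 0.1419, 0.1353]
orientation: [0.0, 0.184, 0.983, 0.0]
wrist_force: [0.9, 0.6, -2.0]
finger_gap: 0.0141
grip_force: 48.8
```

Call:
carry_out:
  steps:
    - [[0,0,0],[0,0,0.1],255]
    - [[0,0,0],[0,0,0.2],255]
    - [[0,0,0],[0,0,0.3],255]
    - [[0,0,0],[0,0,0.4],255]
    - [[0,0,0],[0,0,0.6],255]
    - [[0,0,0],[0,0,0.7],255]
    - [[0,0,0],[0,0,0.8],255]
    - [[0,0,0],[0,0,0.8],255]

```text
clock: 10.5
tcp_pos: [0.5488, 0.1419, 0.1272]
orientation: [0.0, 0.184, 0.983, 0.0]
wrist_force: [2.5, 0.3, -0.5]
finger_gap: 0.0145
grip_force: 48.7
```

Call:
carry_out:
  steps:
    - [[0,0,0],[-0.05,0.02,0.1],255]
    - [[0,0,0],[-0.05,0.02,0.2],255]
    - [[0,0,0],[-0.05,0.02,0.3],255]
    - [[0,0,0],[-0.05,0.02,0.4],255]
    - [[0,0,0],[-0.05,0.02,0.6],255]
    - [[0,0,0],[-0.05,0.02,0.7],255]
    - [[0,0,0],[-0.05,0.02,0.8],255]
    - [[0,0,0],[-0.05,0.02,0.8],255]

```text
clock: 11.5
tcp_pos: [0.5494, 0.1419, 0.1196]
orientation: [0.0, 0.184, 0.983, 0.0]
wrist_force: [-0.0, -0.5, 4.4]
finger_gap: 0.0142
grip_force: 49.3
```

Call:
carry_out:
  steps:
    - [[0,0,0],[0,0,0.1],255]
    - [[0,0,0],[0,0,0.15],255]
    - [[0,0,0],[0,0,0.2],255]
    - [[0,0,0],[0,0,0.25],255]
    - [[0,0,0],[0,0,0.3],255]
    - [[0,0,0],[0,0,0.35],255]
    - [[0,0,0],[0,0,0.4],255]
    - [[0,0,0],[0,0,0.4],255]

```text
clock: 12.5
tcp_pos: [0.5493, 0.1419, 0.1152]
orientation: [0.0, 0.184, 0.983, 0.0]
wrist_force: [1.4, -1.2, 4.1]
finger_gap: 0.0142
grip_force: 49.3
```

Call:
carry_out:
  steps:
    - [[0,0,0],[0,0,0.02],255]
    - [[0,0,0],[0,0,0.04],255]
    - [[0,0,0],[0,0,0.06],255]
    - [[0,0,0],[0,0,0.08],255]
    - [[0,0,0],[0,0,0.1],255]
    - [[0,0,0],[0,0,0.12],255]
    - [[0,0,0],[0,0,0.12],255]
    - [[0,0,0],[0,0,0.12],255]

```text
clock: 13.5
tcp_pos: [0.5494, 0.1419, 0.1145]
orientation: [0.0, 0.184, 0.983, 0.0]
wrist_force: [-0.4, -1.0, 7.2]
finger_gap: 0.0141
grip_force: 49.6
```

Call:
carry_out:
  steps:
    - [[0,0,0],[0,0,0.01],255]
    - [[0,0,0],[0,0,0.03],255]
    - [[0,0,0],[0,0,0.04],255]
    - [[0,0,0],[0,0,0.05],255]
    - [[0,0,0],[0,0,0.06],255]
    - [[0,0,0],[0,0,0.08],255]
    - [[0,0,0],[0,0,0.08],255]
    - [[0,0,0],[0,0,0.08],255]

```text
clock: 14.5
tcp_pos: [0.5496, 0.1419, 0.1144]
orientation: [0.001, 0.184, 0.983, 0.0]
wrist_force: [-0.8, -1.0, 10.3]
finger_gap: 0.0139
grip_force: 50.1
```

Call:
carry_out:
  steps:
    - [[0,0,0],[0,0,0.02],255]
    - [[0,0,0],[0,0,0.05],255]
    - [[0,0,0],[0,0,0.08],255]
    - [[0,0,0],[0,0,0.11],255]
    - [[0,0,0],[0,0,0.13],255]
    - [[0,0,0],[0,0,0.13],255]
    - [[0,0,0],[0,0,0.13],255]
    - [[0,0,0],[0,0,0.13],255]

```text
clock: 15.5
tcp_pos: [0.55, 0.1419, 0.1142]
orientation: [0.001, 0.184, 0.983, 0.0]
wrist_force: [-2.5, -1.1, 16.4]
finger_gap: 0.0146
grip_force: 50.9
```

Run:
```python
from look import *
off([.5438,-.1391,.1865])
both("c6",(131,165,50,50),(135,190,60,60))
```

```text
t 15.5 tcp [0.55   0.1419 0.1142] tilt [ 2.8e-03  1.0e-04 -1.0e+00] F [-2.51 -1.08 16.36] gap 0.0146 gf 50.86274443077855
shift cm [ -9.62 -26.41  -7.24] q [ 0.11  0.36 -0.18  1.03 -0.    0.48]
```

View pics/c6.png

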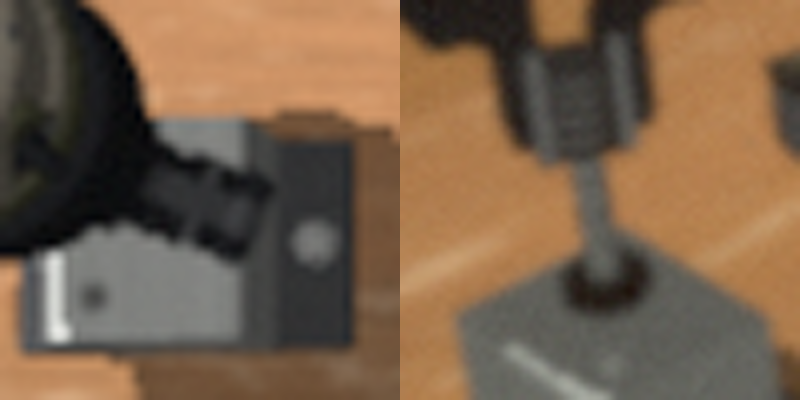

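The ring lies on the block's top (crop (608,285)), and the rod has bottomed out at 16 N with no further motion, about 30.3 mm deep. I'll draw it out straight up.

Call:
carry_out:
  steps:
    - [[0,0,0],[0,0,-0.3],255]
    - [[0,0,0],[0,0,-0.9],255]
    - [[0,0,0],[0,0,-1.7],255]
    - [[0,0,0],[0,0,-2.7],255]
    - [[0,0,0],[0,0,-4],255]
    - [[0,0,0],[0,0,-5.5],255]
    - [[0,0,0],[0,0,-7],255]
    - [[0,0,0],[0,0,-7.5],255]

```text
clock: 16.6
tcp_pos: [0.55, 0.142, 0.1887]
orientation: [0.001, 0.184, 0.983, 0.0]
wrist_force: [-0.1, -0.7, -1.2]
finger_gap: 0.0141
grip_force: 48.8
```

Call:
carry_out:
  steps:
    - [[0,0,0],[-0.7,-2,0],255]
    - [[0,0,0],[-2.2,-6,0],255]
    - [[0,0,0],[-3.6,-10,0],255]
    - [[0,0,0],[-5,-14,0],255]
    - [[0,0,0],[-6.5,-18,0],255]
    - [[0,0,0],[-8,-22,0],255]
    - [[0,0,0],[-9.1,-25,0],255]
    - [[0,0,0],[-9.6,-26.3,0],255]

```text
clock: 17.6
tcp_pos: [0.5432, -0.1397, 0.1868]
orientation: [-0.0, 0.185, 0.983, 0.0]
wrist_force: [0.5, 1.1, -0.7]
finger_gap: 0.0142
grip_force: 49.0
```

Call:
carry_out:
  steps:
    - [[0,0,0],[0,0,0.5],255]
    - [[0,0,0],[0,0,1.5],255]
    - [[0,0,0],[0,0,2.5],255]
    - [[0,0,0],[0,0,3.5],255]
    - [[0,0,0],[0,0,4.5],255]
    - [[0,0,0],[0,0,5.5],255]
    - [[0,0,0],[0,0,6],255]
    - [[0,0,0],[0,0,6],255]

```text
clock: 18.6
tcp_pos: [0.5431, -0.138, 0.1265]
orientation: [-0.0, 0.184, 0.983, 0.0]
wrist_force: [0.1, -0.6, -1.4]
finger_gap: 0.0139
grip_force: 48.9
```

Run:
```python
from look import *
off([.5438,-.1391,.0865])
s=env.get_state()["tcp_pos"]
both("c7",(239,165,50,50),(237,155,60,60))
print("nose px",proj("scene",s-[0,0,.0805]))
```

```text
t 18.6 tcp [ 0.5431 -0.138   0.1265] tilt [-8.e-04  4.e-04 -1.e+00] F [ 0.09 -0.56 -1.36] gap 0.0139 gf 48.920197798870504
shift cm [-0.11 -0.08  4.  ] q [-0.39  0.34 -0.18  1.05  0.   -0.02]
nose px (np.float64(266.51773131952325), np.float64(190.85704598667246))
```

View pics/c7.png

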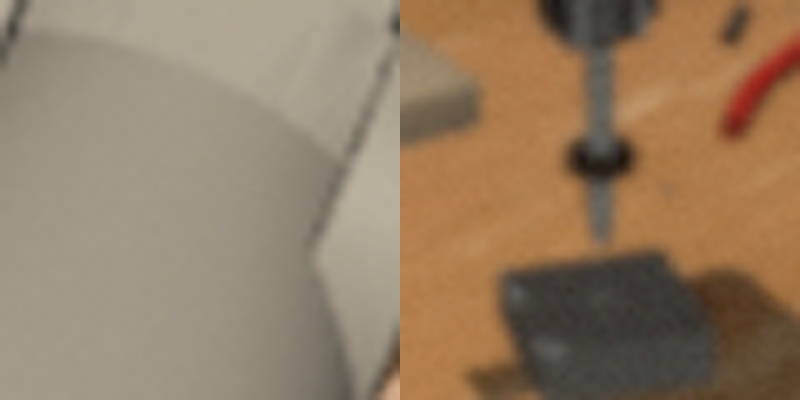

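The ring is higher up the rod (crop (600,158)), and the nose is over the socket at the predicted (266.6,190.9). I'll lower it in.

Call:
carry_out:
  steps:
    - [[0,0,0],[-0.1,-0.1,0.4],255]
    - [[0,0,0],[-0.1,-0.1,0.9],255]
    - [[0,0,0],[-0.1,-0.1,1.4],255]
    - [[0,0,0],[-0.1,-0.1,1.9],255]
    - [[0,0,0],[-0.1,-0.1,2.3],255]
    - [[0,0,0],[-0.1,-0.1,2.6],255]
    - [[0,0,0],[-0.1,-0.1,2.8],255]
    - [[0,0,0],[-0.1,-0.1,2.8],255]

```text
clock: 19.7
tcp_pos: [0.5439, -0.1393, 0.0989]
orientation: [-0.0, 0.184, 0.983, 0.0]
wrist_force: [-1.4, -0.0, -0.7]
finger_gap: 0.0138
grip_force: 48.9
```

Free so far. Next is the last 11.5 mm.

Call:
carry_out:
  steps:
    - [[0,0,0],[0,0,0.2],255]
    - [[0,0,0],[0,0,0.4],255]
    - [[0,0,0],[0,0,0.6],255]
    - [[0,0,0],[0,0,0.8],255]
    - [[0,0,0],[0,0,1.0],255]
    - [[0,0,0],[0,0,1.1],255]
    - [[0,0,0],[0,0,1.2],255]
    - [[0,0,0],[0,0,1.2],255]

```text
clock: 20.7
tcp_pos: [0.5439, -0.1393, 0.0869]
orientation: [-0.0, 0.184, 0.983, 0.0]
wrist_force: [-0.4, 0.1, -1.1]
finger_gap: 0.0142
grip_force: 48.9
```

Call:
carry_out:
  steps:
    - [[0,0,0],[0,0,0.03],255]
    - [[0,0,0],[0,0,0.03],220]
    - [[0,0,0],[0,0,0.03],190]
    - [[0,0,0],[0,0,0.03],150]
    - [[0,0,0],[0,0,0.03],100]
    - [[0,0,0],[0,0,0.03],50]
    - [[0,0,0],[0,0,0.03],0]
    - [[0,0,0],[0,0,0.03],0]

```text
clock: 21.7
tcp_pos: [0.544, -0.1393, 0.0867]
orientation: [0.0, 0.184, 0.983, 0.0]
wrist_force: [-0.5, -0.3, 0.4]
finger_gap: 0.0857
grip_force: 0.0
```

Call:
carry_out:
  steps:
    - [[0,0,0],[0,0,0],0]
    - [[0,0,0],[0,0,0],0]
    - [[0,0,0],[0,0,-0.5],0]
    - [[0,0,0],[0,0,-2],0]
    - [[0,0,0],[0,0,-4],0]
    - [[0,0,0],[0,0,-7],0]
    - [[0,0,0],[0,0,-10],0]
    - [[0,0,0],[0,0,-11],0]

```text
clock: 22.7
tcp_pos: [0.5453, -0.1399, 0.1998]
orientation: [0.002, 0.184, 0.983, -0.0]
wrist_force: [-0.3, -0.6, -0.3]
finger_gap: 0.0857
grip_force: 0.0
```

Run:
```python
from look import *
off([.5438,-.1391,.0865])
both("c8",(239,165,50,50),(237,155,60,60))
```

```text
t 22.7 tcp [ 0.5453 -0.1399  0.1998] tilt [ 0.0044 -0.0018 -1.    ] F [-0.32 -0.58 -0.32] gap 0.0857 gf 0.0
shift cm [ 0.22  0.02 11.33] q [-0.39  0.3  -0.05  1.21  0.   -0.02]
```

View pics/c8.png

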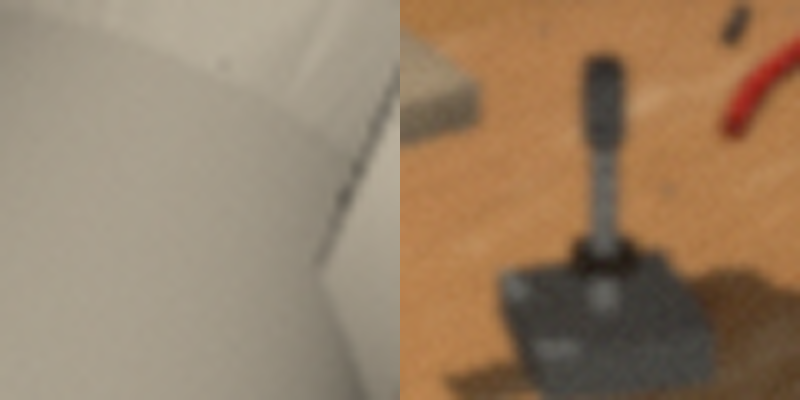

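The gauge stands upright and released in the socket. Its ring is up the rod (crop (603,255)), with a gap above the stand.

```bash
python3 -c "
from workcell import env
print(env.hand_in())"
```

```text
the job is handed in; nothing more can be done
None
```

The gauge bottomed out in the wide bore at about 30 mm, at about 16 N on the wrist sensor, and now stands released and upright in the stand's socket with its ring pushed up the rod; the job is handed in (22.7 s on the clock), and `hand_in` returned no verdict.

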